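# Fit the bowl on the bead spinner

### The arm

A 6-joint arm with a two-finger parallel gripper is mounted at the origin on the work surface. World frame = base frame: x ahead of the robot, y to its left, z up, the work surface at z = 0. Lengths are in m, angles in rad, forces in N, time in s.
With the tool pointing down it reaches from about 0.325 to 0.85 m from the base axis. Payload 15.5 kg.
Tool frame: the origin (TCP) lies at the very end of the fingers, on their centre line; the grasp point (between the pads) lies 19 mm behind it (env.tcp_to_grasp is the z of the grasp point in the tool frame, in m); z points along the fingers, y is the direction in which the jaws open and shut (so a half turn about z gives the same grasp; the last joint's range is limited). The gripper opens to 91 mm and grips with 3 to 60 N. Pads are 32 mm wide; open, the fingers measure 118 mm over their backs; the gripper's body (76 mm by 178 mm) begins 60 mm behind the grasp point.
Start: joints at [1.099, 0.494, 1.345, -0, 1.302, -0.096], TCP at [0.229, 0.581, 0.214] pointing down, gripper open.
Joint ranges: [-2.91, 2.91], [-0.82, 2.16], [0.22, 2.67], [-1.22, 4.37], [0.12, 2.79], [-3.08, 3.08]. Speed limits (rad/s): [1.89, 1.89, 2.57, 3.01, 3.01, 3.01].

### API

Orientations are given as a unit quaternion [w, x, y, z].
In Python, from rig import env, read_camera, camera_params, cut_out gives the robot as it stands.
- The arm moves only by the shell command python3 -m inch 'ROWS' [OPENING] [FORCE]. ROWS is JSON, a list of rows, each an object with "offset": the shift along the world's x, y, z in m, a list of three; "spin": the turn about the world's z in rad. In form: [{"offset": [x, y, z], "spin": spin}, ...]. A call has 1 to 20 rows; each row is the pose to reach, as a shift and turn from the pose measured when the call began; what a row does not reach only later rows make up. A row lasts 1/10 s, in which the tool goes at most 50 mm and 8.59 degrees, less where a joint would pass 70% of its speed; a pose out of reach is approached as far as the arm can. A call with a gripper value outside its range is refused whole. OPENING is the gripper's target within -1 to 1 (shut at 1, half-way at 0, fully open at -1), set as the call begins (- or left out, the last holds). The fingers move at their own pace and stop on an object; FORCE is the grip in N (left out, the last holds). Time passes only in rows, so rows that repeat a pose let the fingers close. It gives the time, the measured TCP pose, the force and the opening at its end, in the units of the state.
- env.read_state(): the state, without advancing time (a new reading comes with each control period).
- read_camera(name): name is "side" or "top"; returns the picture (480x640x3 uint8, red, green, blue); there is no depth.
- camera_params(name): a dict with "mtx" (3x3 intrinsics, pixels), "position" and "attitude" of the camera in the world. Camera axes: x right, y down, z forward; pixel columns grow to the right and rows downward; lengths in m; the calibration is good to about 2 mm. A picture is of the moment at which its call begins. camera_params takes no time and is no camera call.
- env.close_job(): hands the job in, once; it reports no verdict.
Trained networks look in the newest picture that a camera, given by its name, has taken for a name from the list of things; names that differ only in an ending like _2 or _b are one class to them, and where a whole thing is asked for, a point or a joint stands for the part that bears it (a point fixed in the world has none). Each returns a list of dicts, best first, with "score" (0 to 1); they miss things now and then, are a little off and sometimes report something else, mostly with a low value. They report only what shows in the picture. A call takes as long as a camera call. They do not tell look-alikes from the thing itself.
- cut_out(target, camera): "pixels" (480x640 bool, what is visible of it) and "bbox" ([centre column, centre row, width, height] in pixels, round what is visible of it).
The state is a dict: "time": time; "q": joint angles; "dq": joint speeds; "effort": joint torques, N m; "tcp_pos": TCP position; "tool_rot": TCP orientation; "force": force on the tool from outside, world axes, zero at the start; "ft_torque": the same for the moment, N m; "opening": opening from 0.0 (shut) to 1.0 (fully open).
Only numpy, scipy, OpenCV 4.12 (cv2) and the standard library are available. Lean on these libraries where they do the work, as an engineer would, in place of code of your own. Each camera call takes 0.05 s, during which the arm holds its last target.

### The job

Get the electric bead spinner ready for stringing: fit the wooden bowl on it so that its square foot drops fully home in the drive plate and the bowl sits flush, feeling for it with a light touch (never push the bowl hard against the spinner or drop it on). Then swing the needle arm in over the bowl as far as it goes, let go, and leave the other things on the bench where they are.

Things in the scene. Friction and masses are not known exactly. Their poses are not given: they have to be found in the camera images.
- bowl: Turned wooden spinner bowl, 160 g (up to 20 % more or less), upright, empty. Origin: centre of its foot's underside; z up; x, y square to the foot's flats. Foot: black, square, 28 x 28 mm, 13 mm high. Over it the bowl's flat bottom, 80 mm across, 13 mm above the origin; rim 120 mm across at 55 mm.
- post_top (a point): Centre of the top of the bowl's round middle post, by which the bowl is held: 22 mm across, top 96 mm above the bowl's origin and 41 mm above the rim.
- spinner: Bead spinner's white housing, fixed, 150 x 195 mm, 50 mm high; origin at bench level under the spindle axis, z up, x, y along its sides (it reaches y = -78 to 118 mm). On top a round aluminium drive plate, 90 mm across, turns on the spindle with the motor's drag (about 0.2 N m). More than 40 N between bowl and spinner spoils the drive.
- seat (a point): Point on the spindle axis level with the drive plate's top, 70 mm above the bench; axes as the spinner's. Bowl home: its flat bottom lies on the plate, its origin 13 mm below this point. Not home: the foot stands crosswise on the recess floor and the bowl is 9 mm too high.
- recess (a point): Centre of the floor of the plate's round recess, 44 mm across, 4 mm deep. In this floor is the 30.6 mm square pocket for the foot. Which way the square lies is different each time and NOT measured (these axes are the housing's); it repeats every 90 degrees. The foot drops in when within about 5 degrees and 1 mm. Pressed hard, the foot drags the plate round and never drops.
- needle_arm (a joint): Angle of the needle arm (rad): 0 parked, pointing along the spinner's +x; grows clockwise seen from above to its stop at 1.45, pointing in over the bowl. It turns about a steel pillar at (0, 100) mm in the spinner's frame, drag 0.03 N m, and stays where left. Its underside is 117 mm above the bench: 5 mm over the rim of a bowl that is home; it strikes the rim of one that is not.
- needle_knob (a point): Middle of the black upright finger knob on the needle arm: 14 mm across, 22 mm high (128 to 150 mm above the bench), 50 mm from the pillar's axis. The arm is a flat bar 11 mm wide that goes on 30 mm past the knob to a brass clip.
- spool: Bystander: maroon thread spool with white flanges, 60 mm across, 48 mm high, standing; origin under its centre.
- jar: Bystander: clear lidded jar of beads, 60 mm across, 64 mm high, standing; origin under its centre.
- pliers: Bystander: round-nose pliers with red grips lying on the bench, 125 mm long, 15 mm high; origin on the bench at the joint.
- cutters: Bystander: the same with blue grips.
- spool_black: Bystander: black thread spool, same size as the maroon one; origin under its centre.
- dish: Bystander: small white ceramic dish, 84 mm across, 28 mm high; origin under its centre.
- green_bead: Bystander: big green bead, 36 mm across, 28 mm high; origin under its centre.
Not all that is in view belongs to the job. Several things have the shape of the bowl; the one meant has the colours described above.

How it is judged:
On the way, in this order (a step that is already met when the one before it is completed fails the run):
1. the bowl's foot is fully home in the drive plate, the bowl flush and upright, while the needle arm is still out (z of bowl in the frame of seat below -0.0105 m and horizontal distance between bowl and seat below 0.004 m and angle between bowl's own z axis and vertical below 0.05 rad and value of joint needle_arm below 0.8 rad), for 0.3 s.
2. the needle arm is swung in over the bowl to its stop (value of joint needle_arm above 1.33 rad), for 0.2 s.
At the end, for the whole second after the job is handed in: The bowl is home on the spinner: its origin at least 10.5 mm below the level of the drive plate's top (13 mm when flush), within 4 mm of the spindle axis, within 0.05 rad of upright, at rest; and the needle arm is past 1.33 rad (its stop is at 1.45) (z of bowl in the frame of seat below -0.0105 m and horizontal distance between bowl and seat below 0.004 m and angle between bowl's own z axis and vertical below 0.05 rad and linear speed of bowl below 0.02 m/s and value of joint needle_arm above 1.33 rad); the robot touches nothing.
It fails at once if the bowl is pushed or dropped against the spinner with more than 40 N (contact force between bowl and spinner above 40 N).
It fails at once if the bowl is tipped by more than 45 degrees (angle between bowl's own z axis and vertical above 0.785 rad).
It fails at once if a spool, the jar, the pliers, the cutters, the dish or the green bead is moved by more than 30 mm (distance of any of spool, jar, pliers, cutters, spool_black, dish, green_bead from where it was at the start of the episode above 0.03 m).
It also fails if it takes over 64 s, if anything falls off the work surface, if the arm or the gripper's body presses on something with over 40 N, if the wrist force passes 120 N, or if a joint passes its speed limit or range.

## Working session

There is one attempt and no reset: what is moved stays moved. The work goes in short steps, Python scripts to look and compute and a shell command to move; the robot and the scene stay as the last step left them, time stands still between calls to the robot, and variables do not carry over. Pictures are saved under pics/ and viewed, and the job is handed in when it is done.

```bash
ls; mkdir -p pics
python3 - <<'E'
from rig import env, read_camera, camera_params
import cv2,numpy as np
for n in("top","side"):
    im=read_camera(n); cv2.imwrite(f"pics/{n}0.png",im[:,:,::-1]); print(n,camera_params(n))
s=env.read_state()
for k in s: print(k,np.round(s[k],4))
E
```

```text
pics
top {'mtx': array([[477.33867337,   0.        , 318.25565145],
       [  0.        , 477.33867337, 242.72059485],
       [  0.        ,   0.        ,   1.        ]]), 'position': array([ 0.36252728, -0.03609474,  1.50595583]), 'attitude': array([ 0.03986495, -0.70113233,  0.71079267, -0.03997514])}
side {'mtx': array([[531.92824255,   0.        , 310.82391865],
       [  0.        , 531.92824255, 250.19200973],
       [  0.        ,   0.        ,   1.        ]]), 'position': array([ 0.25572619, -0.83253381,  1.0402862 ]), 'attitude': array([-0.35342999,  0.91921716, -0.15973451,  0.06791131])}
time 0.1
q [ 1.0995  0.4942  1.3461  0.      1.3025 -0.0955]
dq [-0.001  -0.0026 -0.0002 -0.0002  0.0006 -0.0009]
effort [ 2.30000e-03 -8.80242e+01 -3.82543e+01  7.08000e-02  4.84000e-02
 -1.00000e-04]
tcp_pos [0.2292 0.5811 0.2134]
tool_rot [-2.000e-04  1.868e-01  9.824e-01 -5.000e-04]
force [-0.5767  0.4819  0.1585]
ft_torque [ 0.0122 -0.0017 -0.0432]
opening 0.9989
```

View pics/top0.png

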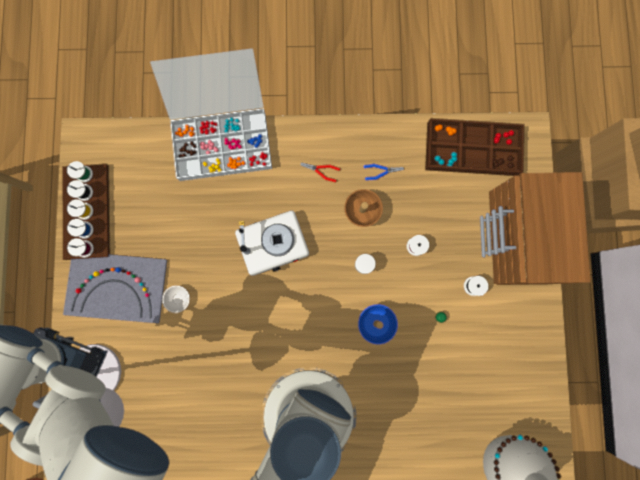

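View pics/side0.png

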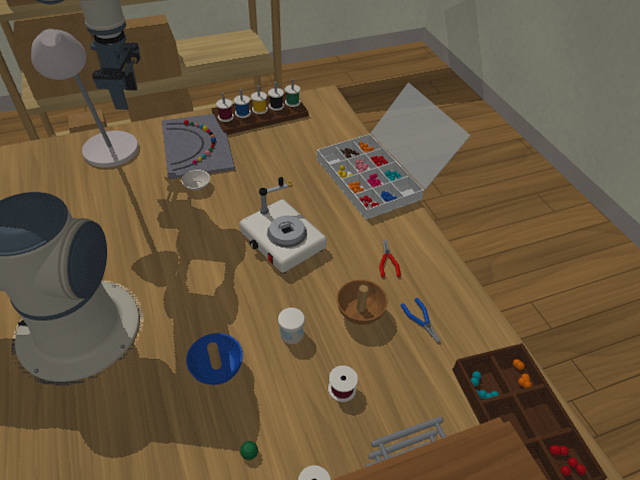

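Top view: the wooden bowl is at about (365,208), the spinner plate at (277,240) and the blue decoy at (378,324). I'll zoom in next.

```bash
cat > h.py <<'E'
from rig import env, read_camera, camera_params, cut_out
import cv2,numpy as np
from scipy.spatial.transform import Rotation as R
def cam(n):
    p=camera_params(n); q=np.array(p['attitude']); return p['mtx'],np.array(p['position']),R.from_quat(q[[1,2,3,0]]).as_matrix()
def back(n,u,v,z):
    K,t,M=cam(n); d=M@np.linalg.solve(K,np.array([u,v,1.])); return t+d*(z-t[2])/d[2]
def proj(n,P):
    K,t,M=cam(n); c=K@(M.T@(np.asarray(P,float)-t)); return c[:2]/c[2]
def tri(u1,u2):
    # top px, side px
    A=[];b=[]
    for n,u in(("top",u1),("side",u2)):
        K,t,M=cam(n); d=M@np.linalg.solve(K,np.array([*u,1.])); d/=np.linalg.norm(d)
        Pm=np.eye(3)-np.outer(d,d); A.append(Pm);b.append(Pm@t)
    A=np.vstack(A);b=np.hstack(b); x,r,_,_=np.linalg.lstsq(A,b,rcond=None); return x,np.sqrt(r)
def crop(im,x0,y0,w,h,s,fn):
    cv2.imwrite(fn,cv2.resize(im[y0:y0+h,x0:x0+w,::-1],None,fx=s,fy=s,interpolation=cv2.INTER_CUBIC))
E
python3 - <<'E'
from h import *
t=read_camera("top");crop(t,225,195,100,85,7,"pics/c1.png");crop(t,335,180,60,60,9,"pics/c2.png")
s=read_camera("side");crop(s,230,170,110,110,5,"pics/c3.png");crop(s,325,260,80,80,7,"pics/c4.png")
E
```

```text
(no output)
```

View pics/c1.png

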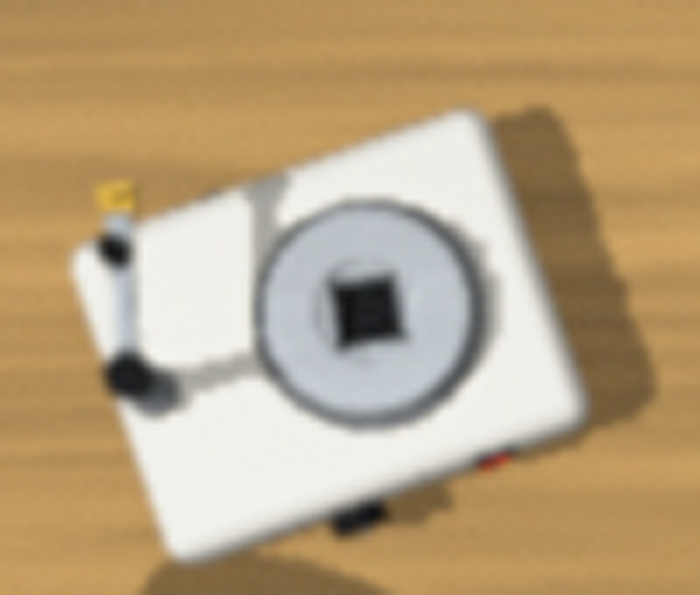

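View pics/c2.png

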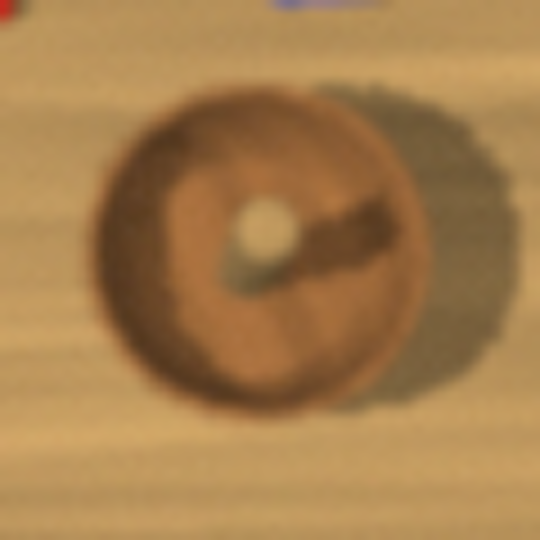

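View pics/c3.png

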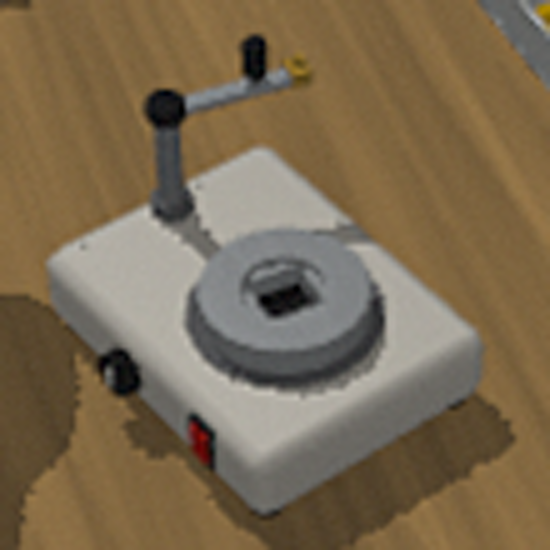

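View pics/c4.png

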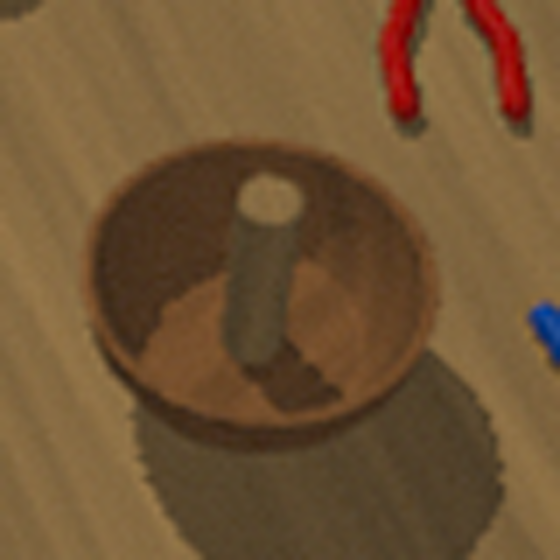

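Run:
```python
from h import *
t=read_camera("top"); s=read_camera("side")
np.set_printoptions(precision=4,suppress=True)
for n in("bowl","spinner","needle_arm"):
  for c in("top","side"):
    for d in cut_out(n,c)[:2]: print(n,c,round(d['score'],2),d['bbox'])
# plate by light-disc segmentation
def ell(im,box,mask):
    x0,y0,x1,y1=box; m=np.zeros(im.shape[:2],np.uint8); m[y0:y1,x0:x1]=mask[y0:y1,x0:x1]*255
    cs,_=cv2.findContours(m,cv2.RETR_EXTERNAL,cv2.CHAIN_APPROX_NONE); c=max(cs,key=cv2.contourArea); return cv2.fitEllipse(cv2.convexHull(c)) ,cv2.contourArea(c)
hsv=cv2.cvtColor(t,cv2.COLOR_RGB2HSV); 
print(hsv[240,255:300].tolist())
p=tri((364.1,205.1),(363.2,288.1)); print("post",p)
print("rim top",back("top",363.8,207.3,.055),"post top",back("top",364.1,205.1,.096))
print("plate",back("top",277.1,239.1,.07))
print("post side",back("side",363.2,288.1,.096))
def c1(x,y): return ((x+.5)/7-.5+225,(y+.5)/7-.5+195)
for nm,x,y,z in(("pillar",130,378,.13),("knob",115,248,.15),("clip",115,195,.12),("cornerTL",83,262,.05),("TR",470,115,.05),("BR",580,405,.05),("BL",180,555,.05)):
    print(nm,back("top",*c1(x,y),z))
```

```text
bowl top 0.79 [362.9, 208.0, 39.8, 43.0]
bowl top 0.62 [376.9, 325.2, 42.5, 42.7]
bowl side 0.78 [214.9, 358.5, 54.9, 52.2]
bowl side 0.66 [362.2, 303.4, 53.4, 44.9]
spinner top 0.92 [272.8, 242.0, 69.7, 62.8]
spinner side 0.61 [281.9, 225.2, 82.9, 92.7]
needle_arm top 0.51 [241.3, 237.8, 7.7, 31.5]
needle_arm side 0.72 [277.1, 189.0, 35.8, 17.6]
[[25, 6, 241], [20, 6, 241], [25, 6, 240], [21, 7, 241], [26, 7, 240], [25, 13, 222], [30, 6, 137], [97, 17, 135], [100, 16, 192], [104, 16, 206], [103, 15, 204], [103, 15, 203], [104, 14, 202], [104, 14, 199], [103, 16, 188], [102, 15, 168], [99, 15, 175], [101, 14, 141], [100, 12, 66], [0, 0, 20], [150, 9, 28], [90, 38, 34], [105, 16, 31], [110, 22, 35], [105, 15, 33], [105, 31, 33], [108, 20, 64], [105, 12, 133], [102, 13, 194], [101, 14, 205], [105, 15, 204], [106, 14, 203], [105, 15, 204], [104, 16, 204], [102, 16, 204], [105, 15, 199], [100, 13, 173], [102, 11, 112], [105, 6, 91], [38, 8, 125], [26, 12, 170], [22, 13, 209], [25, 6, 236], [25, 6, 240], [25, 6, 239]]
post (array([ 0.6338, -0.1766,  0.0914]), array([0.0017]))
rim top [ 0.6352 -0.1794  0.055 ] post top [ 0.6342 -0.1765  0.096 ]
plate [0.5382 0.0871 0.07  ]
post side [ 0.6307 -0.1796  0.096 ]
pillar [0.5046 0.1805 0.13  ]
knob [0.5561 0.1837 0.15  ]
clip [0.5828 0.1886 0.12  ]
cornerTL [0.5644 0.2139 0.05  ]
TR [0.6276 0.0433 0.05  ]
BR [ 0.4982 -0.0039  0.05  ]
BL [0.4351 0.171  0.05  ]
```

Run:
```python
from h import *
np.set_printoptions(precision=4,suppress=True)
print("lamp base",back("side",110,150,0.01),back("top",95,368,.01)); 
print("lamp head approx", back("side",58,55,.35), "top head?",back("top",100,408,.35))
print("tcp px",proj("top",[.229,.581,.213]),proj("side",[.229,.581,.213]))
q=env.read_state()['tool_rot']; M=R.from_quat(np.array(q)[[1,2,3,0]]).as_matrix(); print(M, np.degrees(np.arctan2(M[1,1],M[0,1])))
for n in ("jar","spool","spool_black","dish","pliers"):
    pass
# pocket: dark square, fit
t=read_camera("top"); g=cv2.cvtColor(t,cv2.COLOR_RGB2GRAY)
x0,y0,w,h=262,224,32,32
c=cv2.resize(g[y0:y0+h,x0:x0+w],None,fx=8,fy=8,interpolation=cv2.INTER_CUBIC)
m=(c<100).astype(np.uint8)*255
n,l,st,ce=cv2.connectedComponentsWithStats(m)
i=l[128-8*1,128-8*0] 
i=max(range(1,n),key=lambda k: st[k,4]*(np.hypot(*(ce[k]-[120,120]))<40))
cs,_=cv2.findContours((l==i).astype(np.uint8),cv2.RETR_EXTERNAL,cv2.CHAIN_APPROX_NONE)
r=cv2.minAreaRect(cs[0]); print(r)
b=cv2.boxPoints(r); uv=(b+.5)/8-.5+[x0,y0]; P=np.array([back("top",*u,.066) for u in uv]); print(P, np.degrees(np.arctan2(*(np.roll(P,-1,0)-P)[:,[1,0]].T)), P.mean(0), np.linalg.norm(np.roll(P,-1,0)-P,axis=1))
# plate edge: radial profiles
```

```text
lamp base [0.1379 0.6468 0.01  ] [0.1554 0.6517 0.01  ]
lamp head approx [0.0919 0.6123 0.35  ] top head? [0.1105 0.4801 0.35  ]
tcp px [ 87.1563 350.6047] [126.4624  98.4831]
[[-0.9302  0.367   0.    ]
 [ 0.367   0.9302  0.0001]
 [ 0.      0.0001 -1.    ]] 68.4682207355359
((122.53999328613281, 123.77999877929688), (73.53910827636719, 72.97341918945312), 81.8698959350586)
[[0.5511 0.1038 0.066 ]
 [0.5546 0.0763 0.066 ]
 [0.5267 0.0725 0.066 ]
 [0.5232 0.0999 0.066 ]] [ -82.578  -172.2226   97.4048    7.8994] [0.5389 0.0881 0.066 ] [0.0277 0.0282 0.0277 0.0282]
```

```bash
python3 -m inch '[{"offset":[0.05,-0.02,0.02],"spin":0},{"offset":[0.09,-0.05,0.04],"spin":0},{"offset":[0.12,-0.09,0.05],"spin":-0.1},{"offset":[0.15,-0.14,0.05],"spin":-0.2},{"offset":[0.17,-0.18,0.05],"spin":-0.3},{"offset":[0.19,-0.22,0.05],"spin":-0.4},{"offset":[0.21,-0.26,0.05],"spin":-0.5},{"offset":[0.23,-0.3,0.05],"spin":-0.6},{"offset":[0.25,-0.34,0.05],"spin":-0.7},{"offset":[0.27,-0.38,0.05],"spin":-0.8},{"offset":[0.29,-0.42,0.05],"spin":-0.9},{"offset":[0.31,-0.46,0.05],"spin":-1.0},{"offset":[0.33,-0.5,0.05],"spin":-1.1},{"offset":[0.34,-0.54,0.05],"spin":-1.195},{"offset":[0.36,-0.585,0.05],"spin":-1.195},{"offset":[0.37,-0.63,0.05],"spin":-1.195},{"offset":[0.38,-0.67,0.05],"spin":-1.195},{"offset":[0.39,-0.71,0.05],"spin":-1.195},{"offset":[0.405,-0.7585,0.04],"spin":-1.195},{"offset":[0.405,-0.7585,0.02],"spin":-1.195}]' -1 20
python3 - <<'E'
from h import *
for n in("top","side"):
    im=read_camera(n); cv2.imwrite(f"pics/{n}1.png",im[:,:,::-1])
s=env.read_state(); print(s['time'],s['q'])
E
```

```text
time: 2.65
tcp_pos: [0.6362, -0.1828, 0.2345]
tool_rot: [0.002, 0.708, 0.706, 0.0]
force: [-0.4, 0.1, -0.4]
opening: 1.0
2.75 [-3.64752938e-01  5.28855953e-01  1.23090588e+00  7.75941863e-05
  1.38616695e+00 -3.62800432e-01]
```

Run:
```python
from h import *
s=env.read_state(); print(s['tcp_pos'],s['force'])
im=read_camera("side"); crop(im,290,180,150,150,4,"pics/d1.png")
```

```text
[ 0.63317366 -0.17794448  0.23120131] [-0.07477227  1.30920376 -0.96947908]
```

View pics/d1.png

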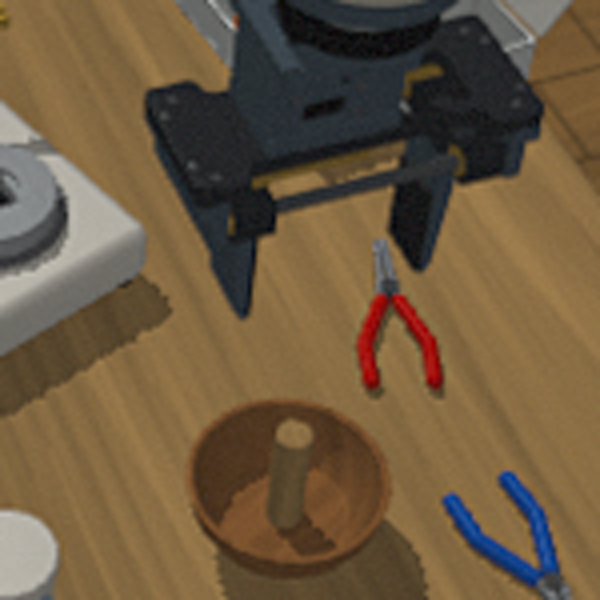

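View pics/top1.png

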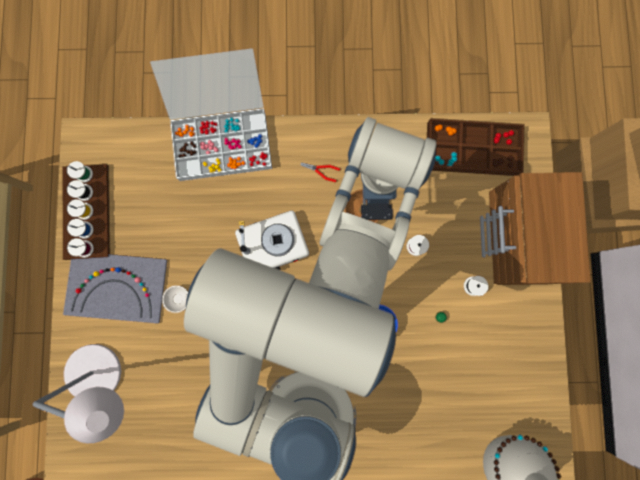

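The gripper is now right above the bowl, with the post in the side crop at (293,430). I'll go down and grip it.

```bash
python3 -m inch '[{"offset":[0,0,-0.04],"spin":0},{"offset":[0,0,-0.08],"spin":0},{"offset":[0,0,-0.11],"spin":0},{"offset":[0,0,-0.13],"spin":0},{"offset":[0,0,-0.145],"spin":0},{"offset":[0,0,-0.155],"spin":0},{"offset":[0,0,-0.163],"spin":0},{"offset":[0,0,-0.163],"spin":0},{"offset":[0,0,-0.163],"spin":0}]' -1
python3 -m inch '[{"offset":[0,0,0],"spin":0},{"offset":[0,0,0],"spin":0},{"offset":[0,0,0],"spin":0},{"offset":[0,0,0],"spin":0},{"offset":[0,0,0],"spin":0},{"offset":[0,0,0],"spin":0},{"offset":[0,0,0],"spin":0},{"offset":[0,0,0],"spin":0}]' 1 25
```

```text
time: 3.7
tcp_pos: [0.634, -0.1771, 0.0705]
tool_rot: [-0.001, 0.707, 0.707, -0.0]
force: [0.5, 0.2, 0.3]
opening: 0.998
time: 4.5
tcp_pos: [0.634, -0.1771, 0.0705]
tool_rot: [-0.001, 0.707, 0.707, -0.0]
force: [0.6, -0.3, 0.2]
opening: 0.329
```

```bash
python3 -m inch '[{"offset":[0,0,0],"spin":0},{"offset":[0,0,0],"spin":0},{"offset":[0,0,0],"spin":0},{"offset":[0,0,0],"spin":0}]' 1 25
```

```text
time: 4.9
tcp_pos: [0.6339, -0.1771, 0.0705]
tool_rot: [-0.001, 0.707, 0.707, -0.0]
force: [0.3, -0.8, -0.9]
opening: 0.238
```

Run:
```python
from h import *
K,t,M=cam("side"); print(M[:,2], np.degrees(np.arcsin(M[2,2])))
for P in([.55,-.15,.7],[.55,-.1,.6],[.6,0,.6],[.55,0,.5],[.5,.1,.5],[.4,.3,.6],[.35,.45,.65],[.3,.5,.7]):
    d=np.array(P)-t; print(P,proj("side",P),np.degrees(np.arctan2(-d[2],np.hypot(d[0],d[1]))))
```

```text
[ 0.23776041  0.62806227 -0.74095059] -47.81245419289955
[0.55, -0.15, 0.7] [338.65494617  22.76627038] 24.599418360852635
[0.55, -0.1, 0.6] [323.87189223  70.78218765] 29.149514051041784
[0.6, 0, 0.6] [330.15043567  38.21158944] 26.045374624302575
[0.55, 0, 0.5] [303.13479151  94.02932675] 31.461111237633528
[0.5, 0.1, 0.5] [262.16480524  72.28383529] 29.26910308625625
[0.4, 0.3, 0.6] [183.46704308 -13.63686033] 21.088908092576986
[0.35, 0.45, 0.65] [142.13572086 -63.01818253] 16.882514384621444
[0.3, 0.5, 0.7] [108.74023401 -95.22214611] 14.31776003202696
```

The grip is good: opening 0.238 is about 22 mm, the width of the post. The foot can't be seen from any camera pose, so I'll find the angle by feel. First I'll regrip at 90° so that the post is centred along both axes.

```bash
python3 -m inch '[{"offset":[0,0,0],"spin":0},{"offset":[0,0,0],"spin":0},{"offset":[0,0,0],"spin":0},{"offset":[0,0,0],"spin":0.12},{"offset":[0,0,0],"spin":0.25},{"offset":[0,0,0],"spin":0.4},{"offset":[0,0,0],"spin":0.55},{"offset":[0,0,0],"spin":0.7},{"offset":[0,0,0],"spin":0.85},{"offset":[0,0,0],"spin":1.0},{"offset":[0,0,0],"spin":1.15},{"offset":[0,0,0],"spin":1.3},{"offset":[0,0,0],"spin":1.45},{"offset":[0,0,0],"spin":1.57},{"offset":[0,0,0],"spin":1.57},{"offset":[0,0,0],"spin":1.57}]' 0.2 40
python3 -m inch '[{"offset":[0,0,0],"spin":0},{"offset":[0,0,0],"spin":0},{"offset":[0,0,0],"spin":0},{"offset":[0,0,0],"spin":0},{"offset":[0,0,0],"spin":0},{"offset":[0,0,0],"spin":0},{"offset":[0,0,0],"spin":0}]' 1 40
```

```text
time: 6.5
tcp_pos: [0.6339, -0.1771, 0.0705]
tool_rot: [-0.0, 0.003, 1.0, -0.001]
force: [0.4, -0.4, -0.1]
opening: 0.398
time: 7.2
tcp_pos: [0.6339, -0.1771, 0.0705]
tool_rot: [-0.0, 0.003, 1.0, -0.001]
force: [-0.4, -0.2, -0.4]
opening: 0.233
```

Run:
```python
from h import *
from scipy.optimize import least_squares
from scipy.ndimage import map_coordinates
np.set_printoptions(precision=4,suppress=True)
def edge(fn,n,c,r,z,rng=0.006,pol=+1):
    g=cv2.cvtColor(cv2.imread(fn),cv2.COLOR_BGR2GRAY).astype(float)
    c=np.array(c,float)
    for it in range(4):
        pts=[]
        for a in np.radians(np.arange(0,360,4)):
            rr=np.linspace(r-rng,r+rng,49); uv=np.array([proj(n,[c[0]+q*np.cos(a),c[1]+q*np.sin(a),z]) for q in rr])
            v=map_coordinates(g,[uv[:,1],uv[:,0]],order=1); d=np.gradient(v)*pol
            k=np.argmax(d); 
            if d[k]>1.0: pts.append([c[0]+rr[k]*np.cos(a),c[1]+rr[k]*np.sin(a)])
        pts=np.array(pts)
        s=least_squares(lambda p:np.hypot(pts[:,0]-p[0],pts[:,1]-p[1])-p[2],[*c,r],loss='soft_l1',f_scale=.0005).x; c=s[:2]
    res=np.hypot(pts[:,0]-s[0],pts[:,1]-s[1])-s[2]
    return s,len(pts),np.median(abs(res))
print("plate top",edge("pics/top0.png","top",(.538,.087),.045,.07,pol=-1))
print("plate side",edge("pics/side0.png","side",(.538,.085),.045,.07,pol=-1))
print("recess top",edge("pics/top0.png","top",(.538,.087),.022,.07,.004,-1))
print("post top",edge("pics/top0.png","top",(.634,-.177),.011,.096,.005,-1))
print("post side",edge("pics/side0.png","side",(.631,-.179),.011,.096,.005,-1))
print("rim top",edge("pics/top0.png","top",(.634,-.177),.060,.055,.006,1))
print("rim side",edge("pics/side0.png","side",(.631,-.179),.060,.055,.006,1))
```

```text
Traceback (most recent call last):
  File "h.py", line 9, in proj
    K,t,M=cam(n); c=K@(M.T@(np.asarray(P,float)-t)); return c[:2]/c[2]
          ~~~^^^
  File "h.py", line 5, in cam
    p=camera_params(n); q=np.array(p['attitude']); return p['mtx'],np.array(p['position']),R.from_quat(q[[1,2,3,0]]).as_matrix()
ValueError: time passes only in moves, steps and waits
```

```bash
sed -i 's/^def cam(n):/import functools\n@functools.lru_cache(None)\ndef cam(n):/' h.py
cat > e.py <<'E'
from h import *
from scipy.optimize import least_squares
from scipy.ndimage import map_coordinates
np.set_printoptions(precision=4,suppress=True)
def edge(im,n,c,r,z,rng=0.006,pol=+1):
    if isinstance(im,str): im=cv2.imread(im)
    g=cv2.cvtColor(im,cv2.COLOR_BGR2GRAY).astype(float)
    c=np.array(c,float)
    for it in range(4):
        pts=[]
        for a in np.radians(np.arange(0,360,4)):
            rr=np.linspace(r-rng,r+rng,49); uv=np.array([proj(n,[c[0]+q*np.cos(a),c[1]+q*np.sin(a),z]) for q in rr])
            v=map_coordinates(g,[uv[:,1],uv[:,0]],order=1); d=np.gradient(v)*pol
            k=np.argmax(d); 
            if d[k]>1.0: pts.append([c[0]+rr[k]*np.cos(a),c[1]+rr[k]*np.sin(a)])
        pts=np.array(pts)
        s=least_squares(lambda p:np.hypot(pts[:,0]-p[0],pts[:,1]-p[1])-p[2],[*c,r],loss='soft_l1',f_scale=.0005).x; c=s[:2]
    res=np.hypot(pts[:,0]-s[0],pts[:,1]-s[1])-s[2]
    return s,len(pts),np.median(abs(res))
E
python3 - <<'E'
from e import *
print("plate top",edge("pics/top0.png","top",(.538,.087),.045,.07,pol=-1))
print("plate side",edge("pics/side0.png","side",(.538,.085),.045,.07,pol=-1))
print("recess top",edge("pics/top0.png","top",(.538,.087),.022,.07,.004,-1))
print("post top",edge("pics/top0.png","top",(.634,-.177),.011,.096,.005,-1))
print("post side",edge("pics/side0.png","side",(.631,-.179),.011,.096,.005,-1))
print("rim top",edge("pics/top0.png","top",(.634,-.177),.060,.055,.006,1))
print("rim side",edge("pics/side0.png","side",(.631,-.179),.060,.055,.006,1))
E
```

```text
plate top (array([0.5388, 0.0876, 0.044 ]), 90, np.float64(0.0005032488204175511))
plate side (array([0.5346, 0.0857, 0.0445]), 60, np.float64(0.0006056535755084198))Traceback (most recent call last):
  File "<stdin>", line 4, in <module>
  File "e.py", line 17, in edge
    s=least_squares(lambda p:np.hypot(pts[:,0]-p[0],pts[:,1]-p[1])-p[2],[*c,r],loss='soft_l1',f_scale=.0005).x; c=s[:2]
      ~~~~~~~~~~~~~^^^^^^^^^^^^^^^^^^^^^^^^^^^^^^^^^^^^^^^^^^^^^^^^^^^^^^^^^^^^^^^^^^^^^^^^^^^^^^^^^^^^^^^^^
    return func(*args, **kwargs)
    vector_fun = VectorFunction(
        fun_wrapped,
    ...<6 lines>...
        workers=workers
    )
    self._update_fun()
    ~~~~~~~~~~~~~~~~^^
    self.f = self.fun_wrapped(xp_copy(self.x))
             ~~~~~~~~~~~~~~~~^^^^^^^^^^^^^^^^^
    return np.atleast_1d(self.fun(x))
                         ~~~~~~~~^^^
    return self.f(x, *self.args, **self.kwargs)
           ~~~~~~^^^^^^^^^^^^^^^^^^^^^^^^^^^^^^
  File "e.py", line 17, in <lambda>
    s=least_squares(lambda p:np.hypot(pts[:,0]-p[0],pts[:,1]-p[1])-p[2],[*c,r],loss='soft_l1',f_scale=.0005).x; c=s[:2]
                                      ~~~^^^^^
IndexError: too many indices for array: array is 1-dimensional, but 2 were indexed
```

Run:
```python
from e import *
print("post top",edge("pics/top0.png","top",(.634,-.177),.011,.096,.005,-1))
print("post side",edge("pics/side0.png","side",(.631,-.179),.011,.096,.005,-1))
print("rim top",edge("pics/top0.png","top",(.634,-.177),.060,.055,.006,1))
print("rim side",edge("pics/side0.png","side",(.631,-.179),.060,.055,.006,1))
```

```text
post top (array([ 0.6344, -0.1769,  0.0098]), 90, np.float64(0.0003866351139711066))
post side (array([ 0.6303, -0.1798,  0.0102]), 90, np.float64(0.00042766560530308265))
rim top (array([ 0.6344, -0.1811,  0.0587]), 63, np.float64(0.0014719890176596515))
rim side (array([ 0.6285, -0.1839,  0.0603]), 84, np.float64(0.002122583442356902))
```

```bash
python3 -m inch '[{"offset":[0,0,0.02],"spin":0},{"offset":[0,0,0.06],"spin":0},{"offset":[0,0,0.1],"spin":0},{"offset":[-0.01,0.03,0.12],"spin":0},{"offset":[-0.025,0.07,0.12],"spin":0},{"offset":[-0.04,0.11,0.12],"spin":0},{"offset":[-0.055,0.15,0.12],"spin":0},{"offset":[-0.07,0.19,0.12],"spin":0},{"offset":[-0.085,0.23,0.12],"spin":0},{"offset":[-0.0956,0.2648,0.11],"spin":0},{"offset":[-0.0956,0.2648,0.1],"spin":0},{"offset":[-0.0956,0.2648,0.09],"spin":0},{"offset":[-0.0956,0.2648,0.09],"spin":0},{"offset":[-0.0956,0.2648,0.09],"spin":0}]' 1 40
python3 - <<'E'
from e import *
im=read_camera("side"); cv2.imwrite("pics/s2.png",im[:,:,::-1]); crop(im,220,130,140,140,4,"pics/f1.png")
s=env.read_state(); print(s['time'],s['tcp_pos'],s['force'],s['ft_torque'],s['opening'],s['q'])
E
```

```text
time: 8.6
tcp_pos: [0.5386, 0.0868, 0.1603]
tool_rot: [-0.001, 0.003, 1.0, -0.001]
force: [0.8, -0.4, -1.2]
opening: 0.231
8.65 [0.5388 0.0868 0.1606] [-0.2013 -1.0288 -1.6742] [-0.0141  0.0005  0.0184] 0.23343603283895129 [ 0.0516  0.4442  1.607  -0.0023  1.0912 -1.5114]
```

View pics/f1.png

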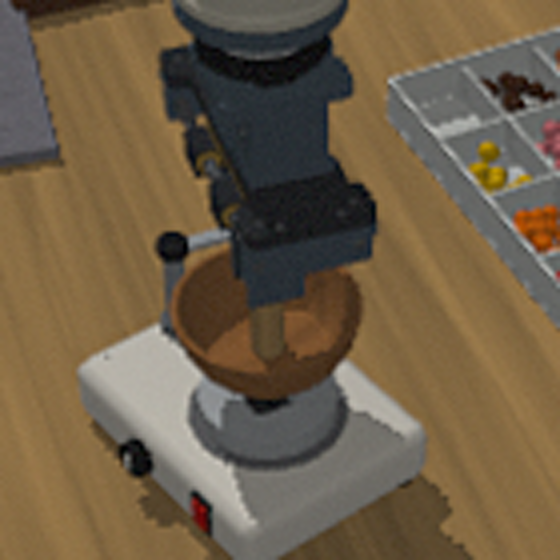

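```bash
python3 -m inch '[{"offset":[-0.0005,0.0009,-0.008],"spin":0},{"offset":[-0.0005,0.0009,-0.014],"spin":0},{"offset":[-0.0005,0.0009,-0.018],"spin":0},{"offset":[-0.0005,0.0009,-0.019],"spin":0},{"offset":[-0.0005,0.0009,-0.019],"spin":0}]'
python3 -m inch '[{"offset":[0,0,-0.001],"spin":0},{"offset":[0,0,-0.002],"spin":0}]'
python3 -m inch '[{"offset":[0,0,-0.001],"spin":0},{"offset":[0,0,-0.002],"spin":0}]'
```

```text
time: 9.15
tcp_pos: [0.5382, 0.0877, 0.1414]
tool_rot: [-0.001, 0.003, 1.0, -0.001]
force: [0.8, 0.0, -0.9]
opening: 0.228
time: 9.35
tcp_pos: [0.5384, 0.0877, 0.1395]
tool_rot: [-0.0, 0.003, 1.0, -0.001]
force: [-0.1, -0.9, -1.2]
opening: 0.237
time: 9.55
tcp_pos: [0.5384, 0.0878, 0.1375]
tool_rot: [-0.0, 0.003, 1.0, -0.001]
force: [0.1, 0.4, -1.2]
opening: 0.232
```

```bash
python3 -m inch '[{"offset":[0,0,-0.001],"spin":0},{"offset":[0,0,-0.001],"spin":0}]'
python3 -m inch '[{"offset":[0,0,-0.0005],"spin":0},{"offset":[0,0,-0.001],"spin":0}]'
```

```text
time: 9.75
tcp_pos: [0.5384, 0.0878, 0.1365]
tool_rot: [-0.0, 0.003, 1.0, -0.001]
force: [0.2, 0.5, -1.6]
opening: 0.234
time: 9.95
tcp_pos: [0.5388, 0.0878, 0.136]
tool_rot: [0.0, 0.003, 1.0, -0.001]
force: [-1.5, 0.2, 13.4]
opening: 0.232
```

```bash
python3 -m inch '[{"offset":[-0.0003,0,-0.0001],"spin":0},{"offset":[-0.0003,0,-0.0002],"spin":-0.05},{"offset":[-0.0003,0,-0.0002],"spin":-0.1},{"offset":[-0.0003,0,-0.0002],"spin":-0.15}]'
python3 - <<'E'
from h import *
s=env.read_state(); print(s['force'],s['ft_torque'],s['q'][5])
E
```

```text
time: 10.35
tcp_pos: [0.5389, 0.0879, 0.1362]
tool_rot: [0.001, 0.079, 0.997, -0.001]
force: [0.8, 1.4, 1.8]
opening: 0.232
[0.77335136 1.35831632 1.77025358] [ 0.35810151 -0.14400867  0.09367284] -1.3574122275447598
```

```bash
cat > st.sh <<'E'
python3 - <<'E'
from h import *
s=env.read_state(); print("z",round(float(s['tcp_pos'][2]),4),np.round(s['force'],1),np.round(s['ft_torque'],3),round(float(s['q'][5]),3))
E
E
python3 -m inch '[{"offset":[-0.0003,0,-0.0003],"spin":-0.06},{"offset":[-0.0003,0,-0.0003],"spin":-0.1},{"offset":[-0.0003,0,-0.0003],"spin":-0.15}]' >/dev/null; sh st.sh
python3 -m inch '[{"offset":[-0.0003,0,-0.0003],"spin":-0.06},{"offset":[-0.0003,0,-0.0003],"spin":-0.1},{"offset":[-0.0003,0,-0.0003],"spin":-0.15}]' >/dev/null; sh st.sh
```

```text
z 0.1361 [-0.6  1.8  2.5] [ 0.372 -0.013  0.025] -1.206
z 0.1361 [-1.1 -0.4  6.3] [0.112 0.278 0.006] -1.053
```

```bash
python3 -m inch '[{"offset":[-0.0003,0,-0.0002],"spin":-0.05},{"offset":[-0.0003,0,-0.0002],"spin":-0.1}]' >/dev/null; sh st.sh
python3 -m inch '[{"offset":[-0.0003,0,-0.0003],"spin":-0.05},{"offset":[-0.0003,0,-0.0003],"spin":-0.1}]' >/dev/null; sh st.sh
python3 -m inch '[{"offset":[0,0,-0.0003],"spin":-0.05},{"offset":[0,0,-0.0003],"spin":-0.1}]' >/dev/null; sh st.sh
```

```text
z 0.1363 [-1.5  0.1  4.2] [0.065 0.263 0.08 ] -0.951
z 0.1363 [-0.5 -0.4  5.4] [0.055 0.197 0.07 ] -0.849
z 0.1364 [0.  0.3 4.6] [ 0.085  0.202 -0.023] -0.746
```

```bash
python3 -m inch '[{"offset":[0,0,-0.0003],"spin":-0.05},{"offset":[0,0,-0.0003],"spin":-0.1}]' |sed -n 2p; sh st.sh
python3 -m inch '[{"offset":[0,0,-0.0003],"spin":-0.05},{"offset":[0,0,-0.0003],"spin":-0.1}]' |sed -n 2p; sh st.sh
python3 -m inch '[{"offset":[0,0,-0.0003],"spin":-0.05},{"offset":[0,0,-0.0003],"spin":-0.1}]' |sed -n 2p; sh st.sh
```

```text
tcp_pos: [0.539, 0.0884, 0.1364]
z 0.1364 [-0.7  0.6  4. ] [0.056 0.169 0.023] -0.644
tcp_pos: [0.5392, 0.0885, 0.1364]
z 0.1364 [-0.3  1.1  4.4] [0.125 0.207 0.036] -0.541
tcp_pos: [0.5393, 0.0885, 0.1363]
z 0.1363 [-1.1  0.2  4.5] [0.139 0.287 0.008] -0.439
```

```bash
python3 -m inch '[{"offset":[-0.0008,-0.0007,-0.0003],"spin":-0.05},{"offset":[-0.0008,-0.0007,-0.0003],"spin":-0.1}]' |sed -n 2p; sh st.sh
python3 -m inch '[{"offset":[-0.0003,-0.0002,-0.0003],"spin":-0.05},{"offset":[-0.0003,-0.0002,-0.0003],"spin":-0.1}]' |sed -n 2p; sh st.sh
python3 -m inch '[{"offset":[-0.0003,-0.0002,-0.0003],"spin":-0.05},{"offset":[-0.0003,-0.0002,-0.0003],"spin":-0.1}]' |sed -n 2p; sh st.sh
```

```text
tcp_pos: [0.5388, 0.0879, 0.1364]
z 0.1364 [-0.9  0.5  3.7] [0.134 0.139 0.011] -0.337
tcp_pos: [0.5387, 0.0878, 0.1363]
z 0.1363 [-0.1  0.6  3.7] [0.13  0.108 0.058] -0.235
tcp_pos: [0.5387, 0.0877, 0.1364]
z 0.1364 [-0.5  0.9  3.5] [ 0.177  0.144 -0.001] -0.133
```

```bash
for i in 1; do python3 -m inch '[{"offset":[-0.0002,0,-0.0003],"spin":-0.05},{"offset":[-0.0002,0,-0.0003],"spin":-0.1}]' |sed -n 2p; sh st.sh; done
python3 -m inch '[{"offset":[-0.0002,0,-0.0003],"spin":-0.05},{"offset":[-0.0002,0,-0.0003],"spin":-0.1}]' |sed -n 2p; sh st.sh
python3 -m inch '[{"offset":[-0.0002,0,-0.0003],"spin":-0.05},{"offset":[-0.0002,0,-0.0003],"spin":-0.1}]' |sed -n 2p; sh st.sh
python3 - <<'E'
from h import *
im=read_camera("side"); cv2.imwrite("pics/s3.png",im[:,:,::-1]); crop(im,220,130,140,140,5,"pics/f2.png"); print(env.read_state()['time'])
E
```

```text
tcp_pos: [0.5387, 0.0878, 0.1363]
z 0.1363 [-0.1  0.7  2.7] [0.204 0.155 0.012] -0.03
tcp_pos: [0.5387, 0.0879, 0.1363]
z 0.1363 [-1.1  1.9  3.9] [0.201 0.162 0.015] 0.073
tcp_pos: [0.5386, 0.0881, 0.1363]
z 0.1363 [0.5 1.3 2.9] [0.224 0.196 0.094] 0.176
13.4
```

View pics/f2.png

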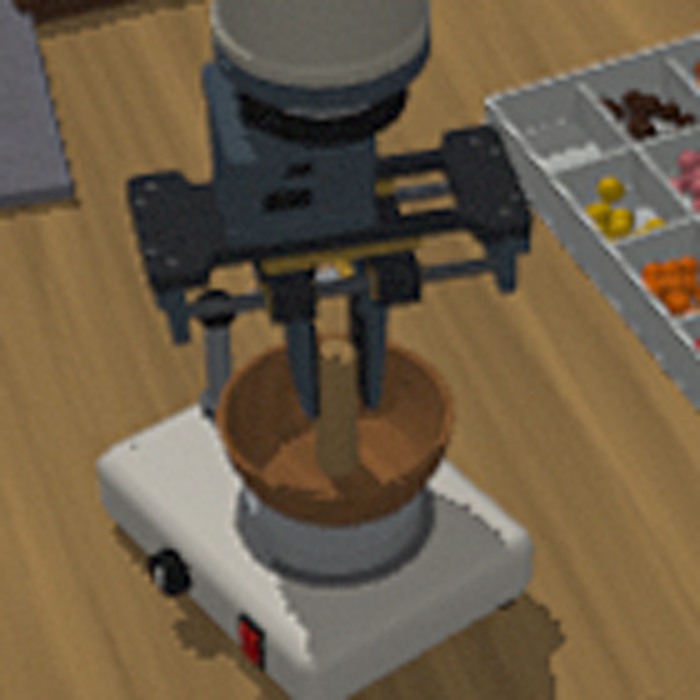

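The foot rode the recess floor at about 5 N through 95° with almost no torque, so it is probably a little off centre. I'll feel for the round recess wall to find the centre.

```bash
sed -i 's/print("z",round(float(s\[.tcp_pos.\]\[2\]),4)/print(np.round(s["tcp_pos"],4)/' st.sh
python3 -m inch '[{"offset":[0,0,0.0008],"spin":0},{"offset":[0,0,0.0015],"spin":0},{"offset":[0,0,0.0015],"spin":0}]' >/dev/null; sh st.sh
python3 -m inch '[{"offset":[0.0008,0,0],"spin":0},{"offset":[0.0008,0,0],"spin":0}]' >/dev/null; sh st.sh
python3 -m inch '[{"offset":[0.0006,0,0],"spin":0},{"offset":[0.0006,0,0],"spin":0}]' >/dev/null; sh st.sh
python3 -m inch '[{"offset":[0.0005,0,0],"spin":0},{"offset":[0.0005,0,0],"spin":0}]' >/dev/null; sh st.sh
```

```text
[0.5386 0.088  0.1378] [-0.1  0.1 -0.9] [-0.143  0.037  0.001] 0.178
[0.5394 0.088  0.1377] [-0.8  1.1 -1.2] [-0.149  0.15   0.017] 0.177
[0.5398 0.088  0.1376] [-0.2  0.4 -1. ] [-0.082  0.44   0.014] 0.177
[0.5401 0.088  0.1375] [-2.9  1.6 -0.2] [-0.034  0.609 -0.062] 0.177
```

```bash
python3 -m inch '[{"offset":[-0.0015,0,0.0003],"spin":0},{"offset":[-0.0025,0,0.0003],"spin":0},{"offset":[-0.0025,0,0.0003],"spin":0}]' >/dev/null; sh st.sh
python3 -m inch '[{"offset":[-0.0006,0,0],"spin":0},{"offset":[-0.0006,0,0],"spin":0}]' >/dev/null; sh st.sh
python3 -m inch '[{"offset":[-0.0006,0,0],"spin":0},{"offset":[-0.0006,0,0],"spin":0}]' >/dev/null; sh st.sh
python3 -m inch '[{"offset":[-0.0006,0,0],"spin":0},{"offset":[-0.0006,0,0],"spin":0}]' >/dev/null; sh st.sh
```

```text
[0.5376 0.088  0.1379] [ 0.2 -0.2 -1.5] [-0.082  0.066 -0.005] 0.177
[0.5371 0.088  0.1379] [-0.2 -1.4 -1.2] [-0.107  0.054  0.03 ] 0.177
[0.5364 0.088  0.1379] [-0.2  0.3 -1.9] [-0.05   0.079 -0.015] 0.177
[0.5357 0.088  0.1379] [-0.6 -0.6 -0.8] [-0.044  0.059 -0.003] 0.177
```

```bash
python3 -m inch '[{"offset":[-0.0006,0,0],"spin":0},{"offset":[-0.0006,0,0],"spin":0}]' >/dev/null; sh st.sh
python3 -m inch '[{"offset":[-0.0006,0,0],"spin":0},{"offset":[-0.0006,0,0],"spin":0}]' >/dev/null; sh st.sh
python3 -m inch '[{"offset":[-0.0006,0,0],"spin":0},{"offset":[-0.0006,0,0],"spin":0}]' >/dev/null; sh st.sh
```

```text
[0.535  0.088  0.1379] [-0.1  0.5 -1.6] [-0.123  0.051 -0.039] 0.178
[0.5344 0.088  0.1379] [-0.   0.3 -1. ] [-0.061  0.115 -0.029] 0.178
[0.5337 0.088  0.1379] [ 0.2 -0.1 -0.9] [-0.039 -0.036  0.015] 0.178
```

```bash
python3 -m inch '[{"offset":[-0.0005,0,0],"spin":0},{"offset":[-0.0005,0,0],"spin":0}]' >/dev/null; sh st.sh
python3 -m inch '[{"offset":[-0.0005,0,0],"spin":0},{"offset":[-0.0005,0,0],"spin":0}]' >/dev/null; sh st.sh
```

```text
[0.5334 0.088  0.138 ] [ 2.1  0.4 -1.8] [-0.045 -0.195 -0.009] 0.178
[0.5331 0.088  0.1381] [ 1.2  0.4 -2.3] [-0.114 -0.353 -0.023] 0.178
```

```bash
python3 -m inch '[{"offset":[0.0015,0,-0.0002],"spin":0},{"offset":[0.0034,0,-0.0002],"spin":0},{"offset":[0.0034,0.001,-0.0002],"spin":0},{"offset":[0.0034,0.001,-0.0002],"spin":0}]' >/dev/null; sh st.sh
python3 -m inch '[{"offset":[0,0.0006,0],"spin":0},{"offset":[0,0.0006,0],"spin":0}]' >/dev/null; sh st.sh
python3 -m inch '[{"offset":[0,0.0006,0],"spin":0},{"offset":[0,0.0006,0],"spin":0}]' >/dev/null; sh st.sh
```

```text
[0.5364 0.0891 0.1378] [ 0.4  0.4 -0.5] [-0.117  0.032  0.071] 0.179
[0.5363 0.0898 0.1378] [ 0.2 -0.8 -1.3] [-0.111  0.052 -0.026] 0.181
[0.5363 0.0904 0.1378] [ 0.  -1.2 -1.6] [-0.373  0.115  0.031] 0.182
```

```bash
python3 -m inch '[{"offset":[0.0001,0.0004,0],"spin":0},{"offset":[0.0001,0.0004,0],"spin":0}]' >/dev/null; sh st.sh
python3 -m inch '[{"offset":[0.0001,-0.002,0],"spin":0},{"offset":[0.0001,-0.004,0],"spin":0},{"offset":[0.0001,-0.0046,0],"spin":0},{"offset":[0.0001,-0.0046,0],"spin":0}]' >/dev/null; sh st.sh
python3 -m inch '[{"offset":[0,-0.0006,0],"spin":0},{"offset":[0,-0.0006,0],"spin":0}]' >/dev/null; sh st.sh
python3 -m inch '[{"offset":[0,-0.0006,0],"spin":0},{"offset":[0,-0.0006,0],"spin":0}]' >/dev/null; sh st.sh
```

```text
[0.5363 0.0907 0.1378] [ 0.5 -1.9 -0.2] [-0.488  0.127 -0.035] 0.183
[0.5364 0.086  0.1378] [ 0.4 -0.1 -2.1] [-0.079  0.048  0.014] 0.174
[0.5365 0.0854 0.1378] [ 0.6 -0.1 -2. ] [-0.114  0.1   -0.021] 0.173
[0.5365 0.0847 0.1378] [-1.3 -0.2 -1. ] [-0.081  0.082  0.019] 0.172
```

```bash
python3 -m inch '[{"offset":[0,-0.0005,0],"spin":0},{"offset":[0,-0.0005,0],"spin":0}]' >/dev/null; sh st.sh
python3 -m inch '[{"offset":[0,-0.0005,0],"spin":0},{"offset":[0,-0.0005,0],"spin":0}]' >/dev/null; sh st.sh
```

```text
[0.5365 0.0842 0.1378] [ 0.2 -0.6 -1. ] [-0.127  0.005 -0.021] 0.171
[0.5364 0.0837 0.1378] [ 0.5  1.  -1.2] [0.071 0.069 0.017] 0.17
```

Wall contacts are at x 0.5338 and 0.5392 and y 0.0840 and 0.0899, so the centre is (0.5365, 0.0869). The widths show the foot's flats lie nearly along x and y, and the pocket appears at about +7.6°. I'll centre the bowl, touch down and spin a small way.

```bash
python3 -m inch '[{"offset":[0.0001,0.0018,0],"spin":0},{"offset":[0.0001,0.0032,0],"spin":0},{"offset":[0.0001,0.0032,-0.0008],"spin":0},{"offset":[0.0001,0.0032,-0.0012],"spin":0}]' >/dev/null; sh st.sh
python3 -m inch '[{"offset":[0,0,-0.0003],"spin":0},{"offset":[0,0,-0.0006],"spin":0}]' >/dev/null; sh st.sh
```

```text
[0.5365 0.087  0.1365] [-0.3 -0.6 -1.4] [-0.046  0.098  0.026] 0.176
[0.5366 0.087  0.136 ] [ 0.  -0.2  3.4] [-0.058  0.241  0.048] 0.176
```

```bash
python3 -m inch '[{"offset":[0,0,-0.0003],"spin":0.03},{"offset":[0,0,-0.0003],"spin":0.06}]' >/dev/null; sh st.sh
```

```text
[0.5369 0.0869 0.136 ] [-0.2  0.4  5.7] [-0.192  0.267 -0.053] 0.114
```

```bash
python3 -m inch '[{"offset":[-0.0002,0,-0.0002],"spin":0.03},{"offset":[-0.0002,0,-0.0002],"spin":0.05}]' >/dev/null; sh st.sh
python3 -m inch '[{"offset":[-0.0002,0,-0.0003],"spin":0.03},{"offset":[-0.0002,0,-0.0003],"spin":0.05}]' >/dev/null; sh st.sh
python3 -m inch '[{"offset":[-0.0002,0,-0.0003],"spin":0.03},{"offset":[-0.0002,0,-0.0003],"spin":0.05}]' >/dev/null; sh st.sh
```

```text
[0.537  0.0869 0.1362] [-0.6 -0.3  6.2] [-0.249  0.165 -0.058] 0.063
[0.5371 0.0868 0.1362] [-0.5 -0.9  6.1] [-0.24   0.161 -0.044] 0.011
[0.5372 0.0868 0.1362] [0.  0.3 6.6] [-0.248  0.148 -0.015] -0.041
```

```bash
python3 -m inch '[{"offset":[-0.0008,0.0001,-0.0001],"spin":0.03},{"offset":[-0.0008,0.0001,-0.0001],"spin":0.05}]' >/dev/null; sh st.sh
python3 -m inch '[{"offset":[-0.0003,0.0001,-0.0002],"spin":0.03},{"offset":[-0.0003,0.0001,-0.0002],"spin":0.05}]' >/dev/null; sh st.sh
python3 -m inch '[{"offset":[-0.0003,0.0001,-0.0002],"spin":0.03},{"offset":[-0.0003,0.0001,-0.0002],"spin":0.05}]' >/dev/null; sh st.sh
```

```text
[0.5367 0.0868 0.1363] [ 0.4 -0.1  4.2] [-0.016 -0.09  -0.06 ] -0.092
[0.5367 0.087  0.1363] [0.1 0.2 5.9] [-0.048  0.044 -0.042] -0.144
[0.5366 0.0871 0.1363] [ 0.6 -0.2  5.8] [ 0.055 -0.023 -0.016] -0.195
```

```bash
python3 -m inch '[{"offset":[-0.0002,-0.0001,-0.0002],"spin":-0.03},{"offset":[-0.0002,-0.0001,-0.0002],"spin":-0.06},{"offset":[-0.0002,-0.0001,-0.0002],"spin":-0.1}]' >/dev/null; sh st.sh
python3 -m inch '[{"offset":[-0.0002,-0.0001,-0.0003],"spin":-0.03},{"offset":[-0.0002,-0.0001,-0.0003],"spin":-0.06},{"offset":[-0.0002,-0.0001,-0.0003],"spin":-0.1}]' >/dev/null; sh st.sh
python3 -m inch '[{"offset":[-0.0002,-0.0001,-0.0003],"spin":-0.03},{"offset":[-0.0002,-0.0001,-0.0003],"spin":-0.06},{"offset":[-0.0002,-0.0001,-0.0003],"spin":-0.1}]' |head -1; sh st.sh
```

```text
[0.5366 0.087  0.1363] [ 0.1 -0.5  5.5] [-0.136  0.12   0.053] -0.093
[0.5365 0.0869 0.1362] [-0.2 -0.4  5.1] [-0.108  0.12   0.119] 0.01
time: 21.3
[0.5365 0.0868 0.1362] [0.2 1.4 5.3] [0.101 0.011 0.024] 0.112
```

```bash
python3 -m inch '[{"offset":[0,0,-0.0003],"spin":-0.03},{"offset":[0,0,-0.0003],"spin":-0.06},{"offset":[0,0,-0.0003],"spin":-0.1}]' >/dev/null; sh st.sh
python3 -m inch '[{"offset":[0,0,-0.0003],"spin":-0.03},{"offset":[0,0,-0.0003],"spin":-0.06},{"offset":[0,0,-0.0003],"spin":-0.1}]' >/dev/null; sh st.sh
python3 -m inch '[{"offset":[0,0,-0.0003],"spin":-0.03},{"offset":[0,0,-0.0003],"spin":-0.06},{"offset":[0,0,-0.0003],"spin":-0.1}]' |head -1; sh st.sh
```

```text
[0.5366 0.087  0.1359] [-0.4  1.   4.1] [ 0.31  -0.036  0.069] 0.215
[0.5368 0.0873 0.1358] [0.5 2.6 5.8] [0.488 0.116 0.062] 0.318
time: 22.2
[0.5368 0.0874 0.1358] [-1.6  0.5  7.7] [0.206 0.43  0.158] 0.42
```

Near q6 = 0.2–0.4, z sinks about 0.4 mm and the lateral torque and force rise, and the same pattern shows 90° earlier. The foot is nearly aligned there and catching on an edge, so I'll ease it sideways in small steps at light force.

```bash
python3 -m inch '[{"offset":[-0.0003,0.0003,0],"spin":0.03},{"offset":[-0.0003,0.0006,-0.0002],"spin":0.06}]' >/dev/null; sh st.sh
python3 -m inch '[{"offset":[0,0.0005,-0.0002],"spin":0},{"offset":[0,0.0005,-0.0003],"spin":0}]' >/dev/null; sh st.sh
```

```text
[0.5369 0.088  0.1359] [-0.1 -2.7  8. ] [-0.58  -0.183 -0.055] 0.359
[0.5371 0.0883 0.1358] [-0.7 -2.4  8.7] [-0.57   0.164 -0.041] 0.359
```

```bash
python3 -m inch '[{"offset":[0,0,0.0008],"spin":0},{"offset":[-0.0006,-0.0014,0.0008],"spin":0},{"offset":[-0.0006,-0.0014,0.0008],"spin":0}]' >/dev/null; sh st.sh
python3 -m inch '[{"offset":[0,0,-0.0005],"spin":0},{"offset":[0,0,-0.0007],"spin":0},{"offset":[0,0,-0.0007],"spin":0}]' >/dev/null; sh st.sh
python3 -m inch '[{"offset":[0,0,-0.0003],"spin":0},{"offset":[0,0,-0.0003],"spin":0}]' >/dev/null; sh st.sh
```

```text
[0.5362 0.0868 0.1364] [-0.6  0.1 -1.2] [-0.133  0.109  0.006] 0.356
[0.5361 0.0868 0.1355] [-0.1 -0.2 -1.1] [-0.095  0.134  0.007] 0.356
[0.536  0.0868 0.1352] [-0.4  0.1 -0.6] [-0.032  0.134  0.005] 0.356
```

With the load off, it is now below the floor level at z 0.1352 with no contact force. It has started to drop in, so I'll keep lowering gently.

```bash
python3 -m inch '[{"offset":[0.0002,0,-0.0005],"spin":0},{"offset":[0.0002,0,-0.001],"spin":0}]' >/dev/null; sh st.sh
python3 -m inch '[{"offset":[0,0,-0.0005],"spin":0},{"offset":[0,0,-0.001],"spin":0}]' >/dev/null; sh st.sh
python3 -m inch '[{"offset":[0,0,-0.0005],"spin":0},{"offset":[0,0,-0.001],"spin":0}]' >/dev/null; sh st.sh
```

```text
[0.5363 0.0868 0.1341] [ 0.1 -0.  -1.2] [-0.016  0.122 -0.066] 0.356
[0.5363 0.0868 0.1331] [-0.8  0.5 -1.4] [-0.094  0.127  0.032] 0.356
[0.5362 0.0868 0.132 ] [ 0.7  0.5 -1.6] [-0.132  0.099  0.029] 0.356
```

Going in freely. Home should be at TCP z of about 0.1270 to 0.1275.

```bash
python3 -m inch '[{"offset":[0.0001,0,-0.001],"spin":0},{"offset":[0.0001,0,-0.002],"spin":0},{"offset":[0.0001,0,-0.0025],"spin":0}]' >/dev/null; sh st.sh
python3 -m inch '[{"offset":[0.0001,0,-0.0008],"spin":0},{"offset":[0.0001,0,-0.0015],"spin":0}]' >/dev/null; sh st.sh
python3 -m inch '[{"offset":[0,0,-0.0004],"spin":0},{"offset":[0,0,-0.0006],"spin":0}]' >/dev/null; sh st.sh
```

```text
[0.5363 0.0868 0.1294] [-0.2 -0.2 -2.1] [-0.105  0.058  0.007] 0.356
[0.5364 0.0868 0.1278] [ 0.  -1.2  2.4] [-0.304 -0.091 -0.031] 0.356
[0.5368 0.0867 0.1276] [-0.7 -2.1  7. ] [-0.323  0.344  0.025] 0.356
```

```bash
python3 -m inch '[{"offset":[-0.0002,0.0001,0],"spin":0},{"offset":[-0.0002,0.0001,0],"spin":0}]' >/dev/null; sh st.sh
python3 -m inch '[{"offset":[0,0,0],"spin":0},{"offset":[0,0,0],"spin":0},{"offset":[0,0,0],"spin":0},{"offset":[0,0,0],"spin":0}]' 0 10; sh st.sh
python3 - <<'E'
from h import *
im=read_camera("side"); cv2.imwrite("pics/s4.png",im[:,:,::-1]); crop(im,220,130,140,140,5,"pics/f3.png"); print(env.read_state()['time'])
E
```

```text
[0.5366 0.0867 0.1277] [-1.  -0.7  2.5] [-0.154  0.298  0.034] 0.357
time: 25.3
tcp_pos: [0.5366, 0.0868, 0.1277]
tool_rot: [0.006, 0.804, 0.595, 0.003]
force: [-0.2, -0.0, 0.7]
opening: 0.492
[0.5366 0.0868 0.1277] [-0.2 -0.   0.7] [-0.064  0.113 -0.099] 0.357
25.35
```

View pics/f3.png

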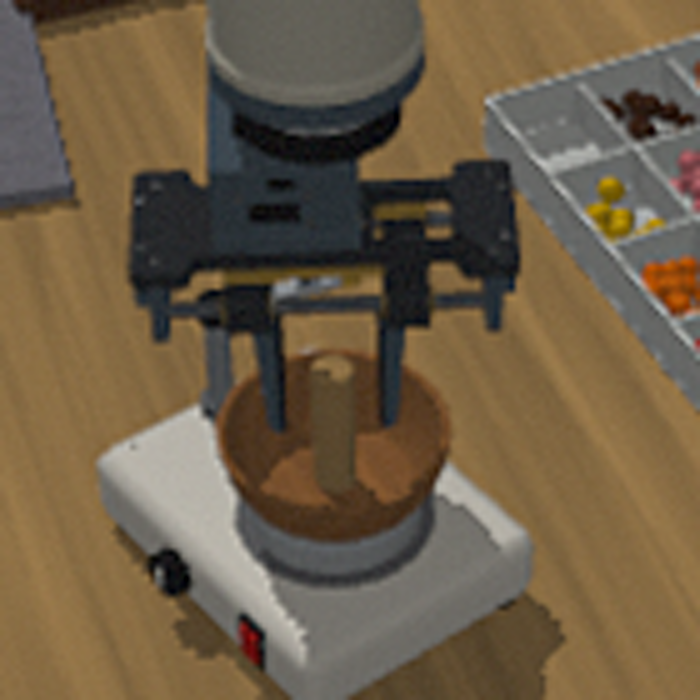

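The bowl looks seated low on the plate, so I'll rise clear of it.

```bash
python3 -m inch '[{"offset":[0,0,0.01],"spin":0},{"offset":[0,0,0.03],"spin":0},{"offset":[0,0,0.07],"spin":0},{"offset":[0,0,0.11],"spin":0},{"offset":[0,0.03,0.13],"spin":0},{"offset":[0,0.07,0.13],"spin":0},{"offset":[0,0.11,0.13],"spin":0},{"offset":[0,0.15,0.13],"spin":0},{"offset":[0,0.15,0.13],"spin":0}]' 1 10
python3 - <<'E'
from h import *
im=read_camera("side"); cv2.imwrite("pics/s5.png",im[:,:,::-1]); crop(im,220,130,140,140,5,"pics/g1.png")
im=read_camera("top"); cv2.imwrite("pics/t5.png",im[:,:,::-1]);crop(im,215,185,110,90,6,"pics/g2.png"); print(env.read_state()['time'])
E
```

```text
time: 26.25
tcp_pos: [0.5362, 0.2408, 0.2584]
tool_rot: [0.006, 0.803, 0.597, 0.003]
force: [0.2, -0.8, 0.2]
opening: 0.004
26.35
```

View pics/g1.png

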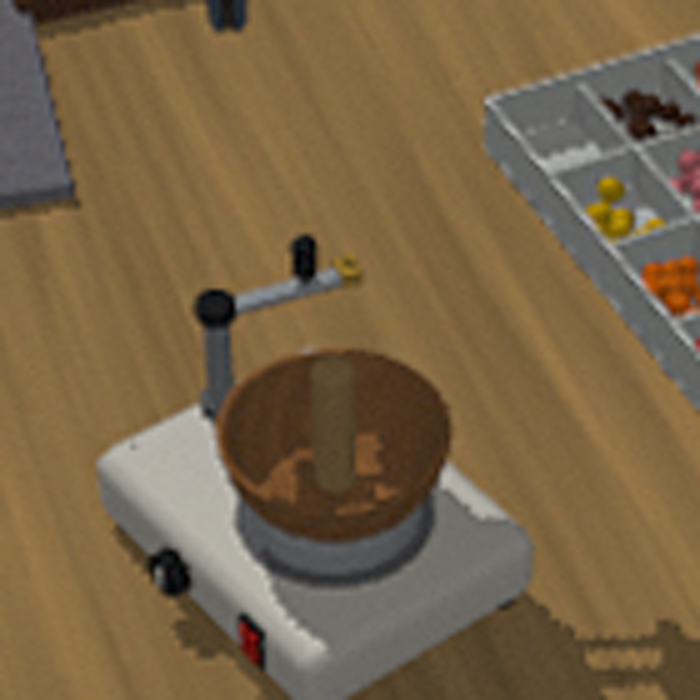

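View pics/g2.png

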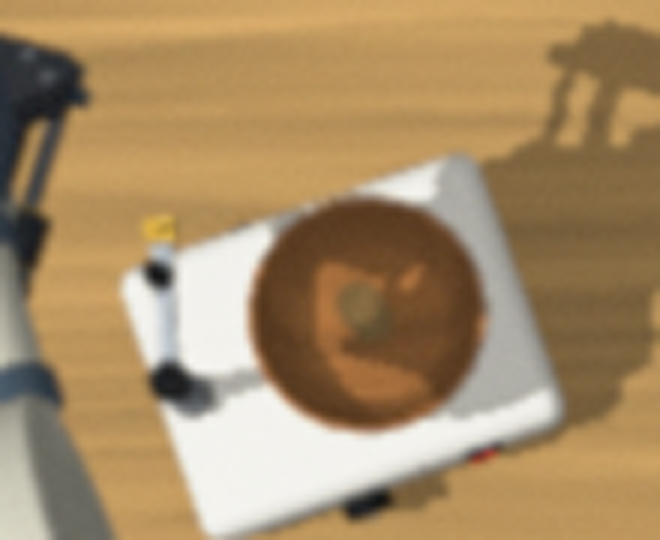

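Run:
```python
from e import *
for z in(.153,.162): print(z,"post",edge("pics/t5.png","top",(.537,.0875),.011,z,.005,-1)[0])
for z in(.112,.121): print(z,"rim top",edge("pics/t5.png","top",(.537,.0875),.060,z,.006,1),"side",edge("pics/s5.png","side",(.534,.085),.060,z,.006,1))
f=lambda x,y,s,a,b:((x+.5)/s-.5+a,(y+.5)/s-.5+b)
for nm,t,s in(("knobtop",(158,270),(303,242)),("pillar",(171,384),(214,306)),("clip",(158,228),(346,268)),("post",(363,306),(333,363))):
    print(nm,tri(f(*t,6,215,185),f(*s,5,220,130)), back("top",*f(*t,6,215,185),.15))
```

```text
0.153 post [0.5427 0.0869 0.0124]
0.162 post [0.5414 0.0867 0.0126]
0.112 rim top (array([0.5395, 0.0875, 0.058 ]), 90, np.float64(0.0007321656143024907)) side (array([0.5352, 0.0816, 0.0604]), 74, np.float64(0.0015025929714069866))
0.121 rim top (array([0.5384, 0.0868, 0.0576]), 90, np.float64(0.0007456192794718201)) side (array([0.5325, 0.0728, 0.0599]), 74, np.float64(0.001586617698884657))
knobtop (array([0.5552, 0.1844, 0.1494]), array([0.0032])) [0.5573 0.1839 0.15  ]
pillar (array([0.5042, 0.1821, 0.1222]), array([0.0017])) [0.5025 0.1775 0.15  ]
clip (array([0.5798, 0.1891, 0.1212]), array([0.0035])) [0.5776 0.184  0.15  ]
post (array([0.5373, 0.0855, 0.156 ]), array([0.0007])) [0.5386 0.086  0.15  ]
```

The bowl is home: the rim positions from the two cameras agree for z of about 0.11, and the post is at 0.153–0.156. The needle arm hasn't moved; its knob is at (0.554, 0.184) and the pillar at (0.5035, 0.1815). I'll descend behind the knob.

```bash
python3 -m inch '[{"offset":[0.001,-0.0195,-0.03],"spin":-0.14},{"offset":[0.001,-0.0195,-0.06],"spin":-0.28},{"offset":[0.001,-0.0195,-0.09],"spin":-0.41},{"offset":[0.001,-0.0195,-0.11],"spin":-0.41},{"offset":[0.001,-0.0195,-0.125],"spin":-0.41},{"offset":[0.001,-0.0195,-0.125],"spin":-0.41},{"offset":[0.001,-0.0195,-0.125],"spin":-0.41}]' 1 10; sh st.sh
python3 - <<'E'
from e import *
im=read_camera("side"); crop(im,220,110,140,140,5,"pics/g3.png")
P=np.array([.5035,.1815]); p=np.array(env.read_state()['tcp_pos'][:2])
for f in range(50,-60,-10):
    a=np.radians(f); print(f,np.round(P+.052*np.array([np.cos(a),np.sin(a)])-p,4), round(np.radians(f-50),3))
E
```

```text
time: 27.05
tcp_pos: [0.5376, 0.2171, 0.1338]
tool_rot: [0.007, 0.908, 0.42, 0.001]
force: [0.0, -0.4, -0.1]
opening: 0.007
[0.5376 0.2171 0.1338] [ 0.  -0.4 -0.1] [-0.06   0.105  0.04 ] 1.002
50 [-0.001  0.004] 0.0
40 [ 0.0054 -0.0024] -0.175
30 [ 0.0106 -0.0098] -0.349
20 [ 0.0144 -0.0181] -0.524
10 [ 0.0168 -0.0268] -0.698
0 [ 0.0175 -0.0358] -0.873
-10 [ 0.0168 -0.0449] -1.047
-20 [ 0.0144 -0.0536] -1.222
-30 [ 0.0106 -0.0618] -1.396
-40 [ 0.0054 -0.0693] -1.571
-50 [-0.001  -0.0757] -1.745
```

View pics/g3.png

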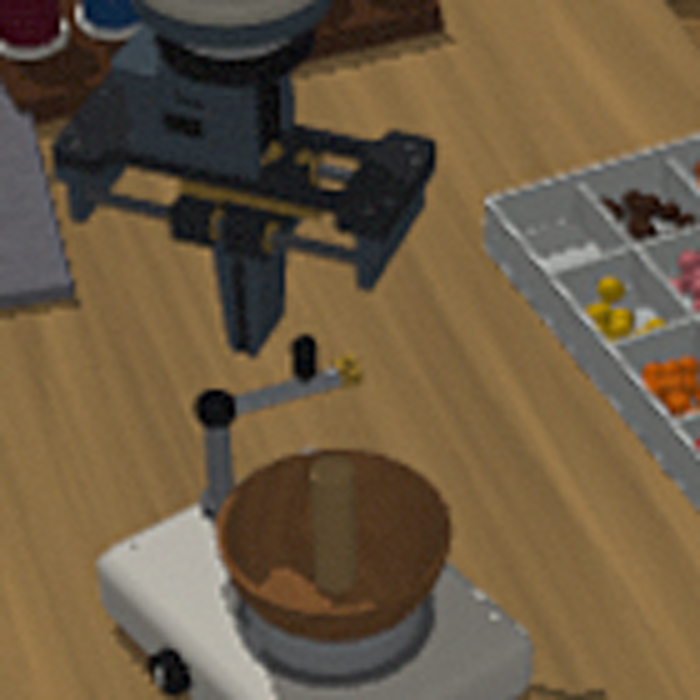

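The shut fingers are behind the knob, which is at crop (303,357). Now I'll sweep it clockwise.

```bash
python3 -m inch '[{"offset":[0.002,0.001,0],"spin":-0.09},{"offset":[0.0054,-0.0024,0],"spin":-0.175},{"offset":[0.008,-0.006,0],"spin":-0.26},{"offset":[0.0106,-0.0098,0],"spin":-0.35},{"offset":[0.0126,-0.014,0],"spin":-0.44},{"offset":[0.0144,-0.018,0],"spin":-0.52},{"offset":[0.0157,-0.0225,0],"spin":-0.61},{"offset":[0.0168,-0.0268,0],"spin":-0.7},{"offset":[0.0173,-0.0313,0],"spin":-0.785},{"offset":[0.0175,-0.0358,0],"spin":-0.87},{"offset":[0.0173,-0.0403,0],"spin":-0.96},{"offset":[0.0168,-0.0449,0],"spin":-1.05},{"offset":[0.0157,-0.0492,0],"spin":-1.13},{"offset":[0.0144,-0.0536,0],"spin":-1.22},{"offset":[0.0144,-0.0536,0],"spin":-1.22}]'; sh st.sh
python3 - <<'E'
from e import *
im=read_camera("side"); crop(im,220,110,140,140,5,"pics/g4.png")
E
```

```text
time: 28.6
tcp_pos: [0.5528, 0.1633, 0.1354]
tool_rot: [0.007, 0.984, -0.177, -0.002]
force: [0.0, 0.1, -0.8]
opening: 0.004
[0.5528 0.1633 0.1354] [ 0.   0.1 -0.8] [-0.007  0.145  0.045] 2.123
```

View pics/g4.png

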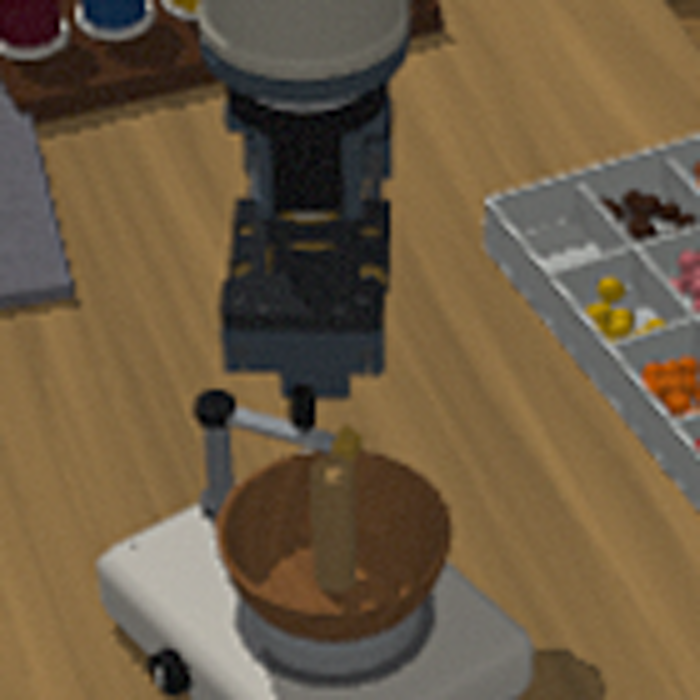

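```bash
python3 -m inch '[{"offset":[-0.0012,-0.0027,-0.0005],"spin":-0.06},{"offset":[-0.0025,-0.0055,-0.001],"spin":-0.12},{"offset":[-0.0038,-0.0082,-0.001],"spin":-0.175},{"offset":[-0.0055,-0.0108,-0.001],"spin":-0.23},{"offset":[-0.0055,-0.0108,-0.001],"spin":-0.23}]'; sh st.sh
python3 - <<'E'
from e import *
im=read_camera("side"); crop(im,220,110,140,140,5,"pics/g5.png")
E
```

```text
time: 29.15
tcp_pos: [0.5476, 0.1527, 0.1349]
tool_rot: [0.006, 0.958, -0.287, -0.002]
force: [-0.4, -0.2, -0.2]
opening: 0.007
[0.5476 0.1527 0.1349] [-0.4 -0.2 -0.2] [ 0.012  0.13  -0.   ] 2.33
```

View pics/g5.png

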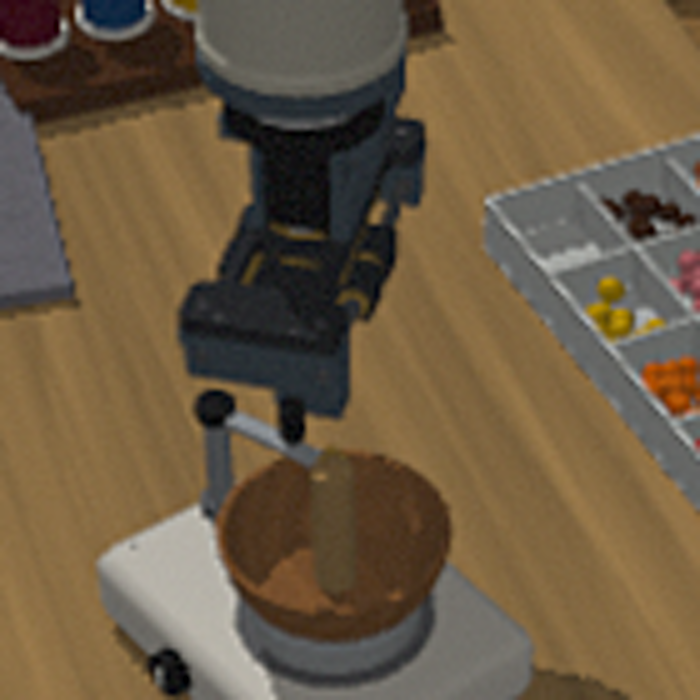

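```bash
python3 -m inch '[{"offset":[-0.0016,-0.0022,0],"spin":-0.05},{"offset":[-0.0033,-0.0042,0],"spin":-0.1},{"offset":[-0.0033,-0.0042,0],"spin":-0.1}]'>/dev/null; sh st.sh
python3 -m inch '[{"offset":[-0.001,-0.001,0],"spin":-0.02},{"offset":[-0.002,-0.002,0],"spin":-0.05},{"offset":[-0.002,-0.002,0],"spin":-0.05}]' >/dev/null; sh st.sh
python3 - <<'E'
from e import *
im=read_camera("side"); crop(im,220,110,140,140,5,"pics/g6.png")
E
```

```text
[0.5445 0.1487 0.135 ] [-0.4 -0.5 -0.2] [0.016 0.162 0.009] 2.419
[0.5425 0.1466 0.1351] [ 0.2 -0.7  1. ] [ 0.035  0.121 -0.   ] 2.466
```

View pics/g6.png

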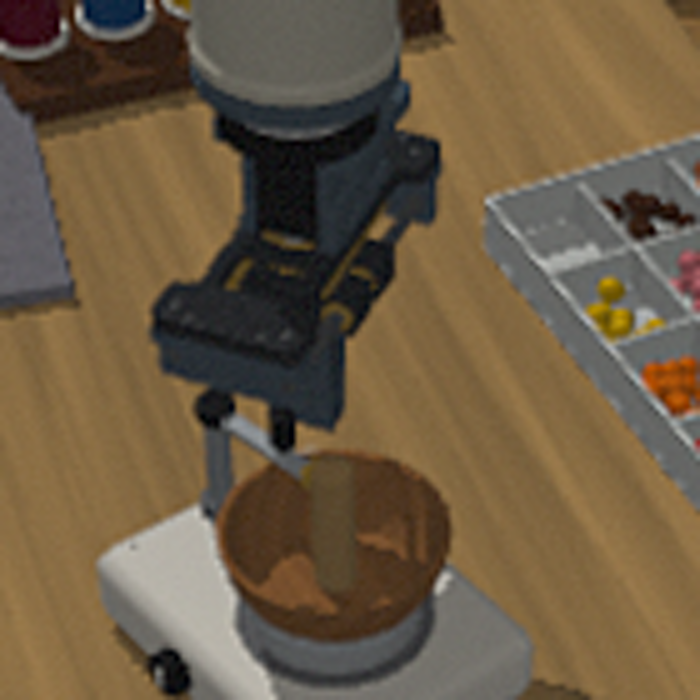

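```bash
python3 -m inch '[{"offset":[-0.001,-0.001,0],"spin":-0.02},{"offset":[-0.0022,-0.0018,0],"spin":-0.05},{"offset":[-0.0022,-0.0018,0],"spin":-0.05}]'>/dev/null; sh st.sh
python3 -m inch '[{"offset":[-0.001,-0.001,0],"spin":-0.02},{"offset":[-0.0022,-0.0017,0],"spin":-0.05},{"offset":[-0.0022,-0.0017,0],"spin":-0.05}]' >/dev/null; sh st.sh
python3 -m inch '[{"offset":[-0.001,-0.0007,0],"spin":-0.02},{"offset":[-0.0018,-0.0012,0],"spin":-0.03},{"offset":[-0.0018,-0.0012,0],"spin":-0.03}]' >/dev/null; sh st.sh
```

```text
[0.5412 0.1451 0.1353] [ 4.9  3.1 -3.6] [ 0.593 -0.812 -0.032] 2.514
[0.5411 0.1444 0.1357] [10.9  8.8 -5.9] [ 1.657 -1.833 -0.077] 2.564
[0.5412 0.1441 0.136 ] [11.2  9.  -7.4] [ 1.624 -1.749 -0.042] 2.593
```

A firm stop: about 14 N, and the tool no longer advances. I'll back off and rise.

```bash
python3 -m inch '[{"offset":[0.003,0.002,0],"spin":0},{"offset":[0.008,0.007,0],"spin":0},{"offset":[0.012,0.011,0.01],"spin":0},{"offset":[0.012,0.011,0.05],"spin":0},{"offset":[0.012,0.03,0.09],"spin":0},{"offset":[0.012,0.07,0.1],"spin":0},{"offset":[0.012,0.11,0.1],"spin":0},{"offset":[0.012,0.15,0.1],"spin":0},{"offset":[0.012,0.18,0.1],"spin":0},{"offset":[0.012,0.18,0.1],"spin":0}]'; sh st.sh
python3 - <<'E'
from h import *
im=read_camera("side"); cv2.imwrite("pics/s6.png",im[:,:,::-1]); crop(im,220,110,140,140,5,"pics/k1.png")
im=read_camera("top"); cv2.imwrite("pics/t6.png",im[:,:,::-1]);crop(im,215,185,110,90,6,"pics/k2.png"); print(env.read_state()['time'])
E
```

```text
time: 31.75
tcp_pos: [0.5527, 0.3278, 0.2365]
tool_rot: [0.001, 0.909, -0.418, 0.001]
force: [-0.0, 0.1, 0.1]
opening: 0.005
[0.5527 0.3278 0.2365] [-0.   0.1  0.1] [ 0.034  0.167 -0.029] 2.877
31.85
```

View pics/k1.png

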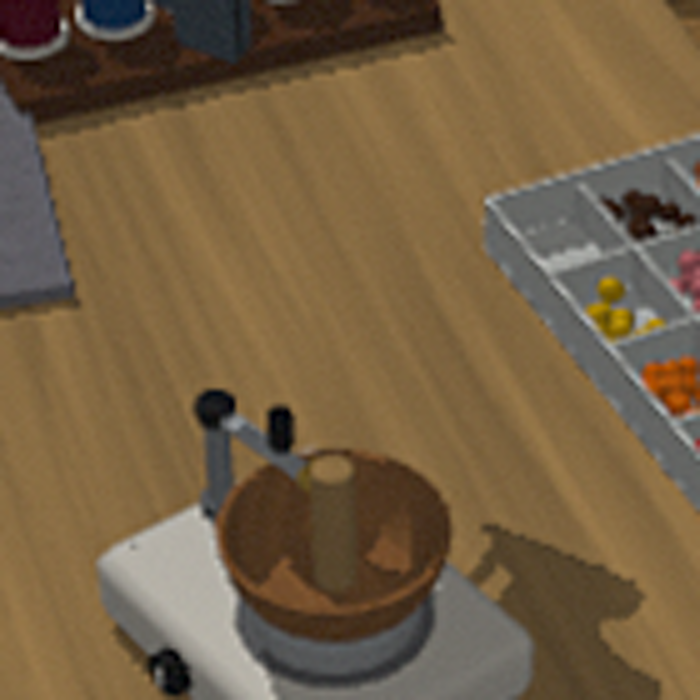

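View pics/k2.png

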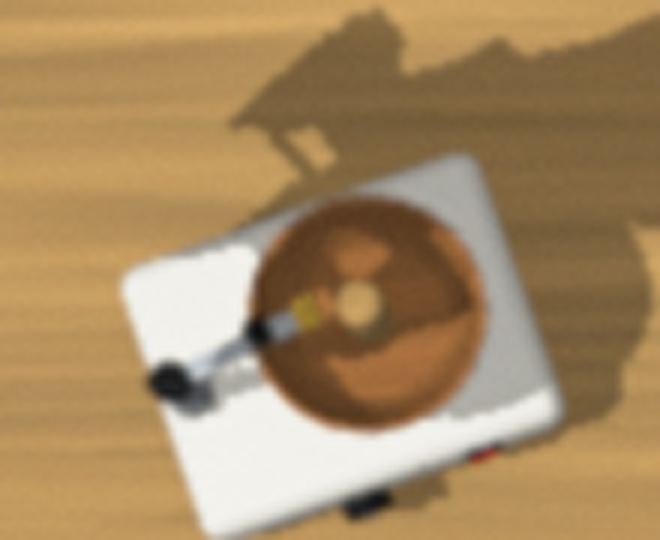

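View pics/t6.png

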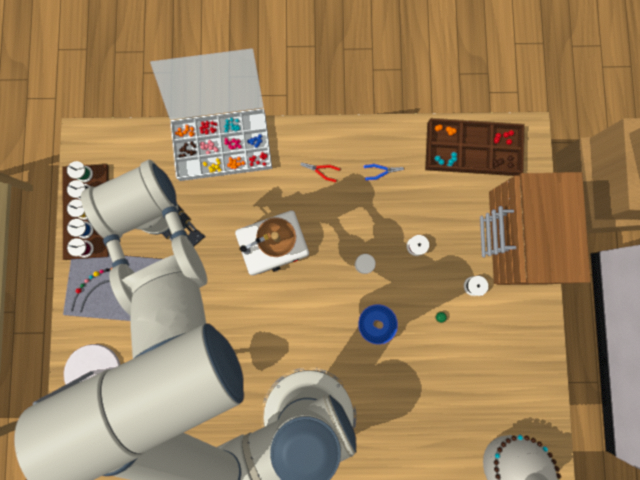

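```bash
python3 -m inch '[{"offset":[0,-0.02,0.04],"spin":0.1},{"offset":[0,-0.06,0.07],"spin":0.2},{"offset":[0,-0.1,0.07],"spin":0.3},{"offset":[-0.02,-0.14,0.07],"spin":0.4},{"offset":[-0.03,-0.18,0.07],"spin":0.5},{"offset":[-0.04,-0.22,0.07],"spin":0.6},{"offset":[-0.05,-0.26,0.07],"spin":0.7},{"offset":[-0.06,-0.3,0.07],"spin":0.8},{"offset":[-0.07,-0.34,0.07],"spin":0.9},{"offset":[-0.07,-0.38,0.07],"spin":1.0},{"offset":[-0.07,-0.42,0.07],"spin":1.1},{"offset":[-0.07,-0.42,0.07],"spin":1.1},{"offset":[-0.07,-0.42,0.07],"spin":1.1},{"offset":[-0.07,-0.42,0.07],"spin":1.1}]'
python3 - <<'E'
from e import *
f=lambda x,y,s,a,b:((x+.5)/s-.5+a,(y+.5)/s-.5+b)
r={}
for nm,t,s in(("knobtop",(259,326),(281,410)),("pillar",(171,384),(214,406)),("post",(359,304),(333,465))):
    r[nm]=tri(f(*t,6,215,185),f(*s,5,220,110))[0]; print(nm,r[nm])
d=(r['knobtop']-r['pillar'])[:2]; print(np.degrees(np.arctan2(d[1],d[0])))
# from top only: pillar .13, knob top .15, clip .122
p=back("top",*f(171,384,6,215,185),.13); 
for nm,t,z in(("knob",(259,326),.15),("clip",(308,310),.122)):
    q=back("top",*f(*t,6,215,185),z)-p; print(nm,np.degrees(np.arctan2(q[1],q[0])),np.linalg.norm(q[:2]))
t=read_camera("top"); s=read_camera("side"); cv2.imwrite("pics/t7.png",t[:,:,::-1]); cv2.imwrite("pics/s7.png",s[:,:,::-1])
st=env.read_state(); print(st['time'],st['force'],st['dq'])
E
```

```text
time: 33.25
tcp_pos: [0.4825, -0.0951, 0.3065]
tool_rot: [0.001, 0.993, 0.117, 0.002]
force: [0.6, -0.6, -0.0]
opening: 0.006
knobtop [0.5277 0.1358 0.1514]
pillar [0.5042 0.1821 0.1222]
post [0.5384 0.0878 0.1524]
-63.05436126819852
knob -60.78789830289392 0.051565941108589385
clip -61.0454008962669 0.07465615550672952
33.35 [0.1006 0.3006 0.0103] [ 0.0046  0.0031 -0.001  -0.002  -0.0022 -0.0058]
```

View pics/t7.png

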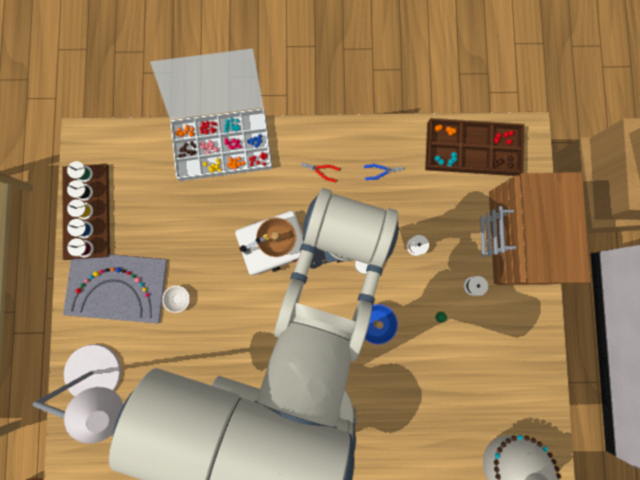

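View pics/s7.png

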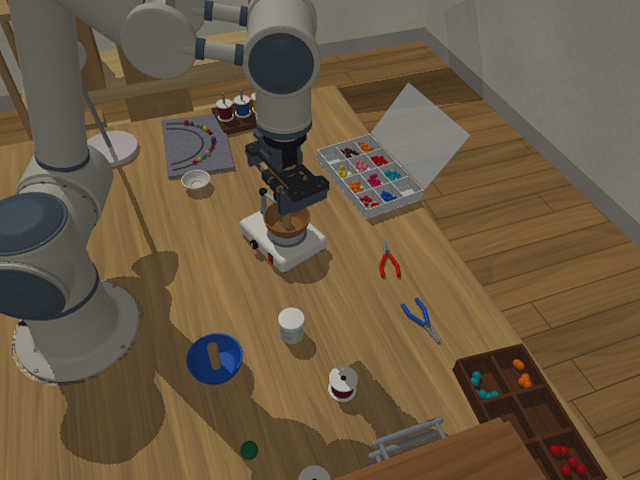

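The arm measures 81–83° (1.41–1.45 rad) from its parked direction and the stop was felt. The post top is at z of about 0.153, and the bystanders are where they were at the start. I'll hand it in.

```bash
python3 -c "
from rig import env
print(env.close_job())"
```

```text
the job is handed in; nothing more can be done
None
```

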